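# Spacer collar from the parts bin onto the arbor

## Robot

A 6-joint arm with a two-finger parallel gripper is mounted at the origin on a cart in front of the work surface, level with it; the furniture and walls round the work are solid. World frame = base frame: x ahead of the robot, y to its left, z up, the work surface at z = 0. Lengths are in m, angles in rad, forces in N, time in s.
With the tool pointing down it reaches from about 0.375 to 0.9 m from the base axis. Payload 3.1 kg.
Tool frame: the origin (TCP) lies between the finger pads; the fingertips stand 11 mm ahead of it and the grasp point (between the pads) lies 8 mm behind it; z points along the fingers, y is the line along which they close (so a half turn about z gives the same grasp; the last joint's range is limited). The gripper opens to 87 mm and grips with 3 to 60 N. Pads are 19 mm wide; open, the fingers measure 117 mm over their backs; the gripper's body (75 mm by 190 mm) begins 51 mm behind the grasp point.
Start: joints at [-1.292, 0.527, 1.433, -0, 1.181, -0.178], TCP at [0.276, -0.561, 0.234] pointing down, gripper open.
Joint ranges: [-3.08, 3.08], [-0.75, 2.2], [0.22, 2.44], [-1.43, 4.57], [0, 2.65], [-2.85, 2.85]. Speed limits (rad/s): [2.79, 2.79, 3.14, 3.14, 3.14, 3.14].

## Interface

Orientations are given as a unit quaternion [x, y, z, w].
In Python, from rig import robot gives the robot as it stands.
- The arm moves only by the tool move_arm, never from a script. Its argument "moves" is text: rows parted by semicolons, each of 7 numbers parted by spaces: the shift along the tool's x, y, z in units of 100 mm (1.0 is 100 mm), then the turn, a rotation vector about the tool's x, y, z in units of 90 degrees (1.0 is 90 degrees), then the opening, from 0 (shut) to 1 (fully open). A call has 1 to 12 rows; each row is the pose to reach, as a shift and turn from the pose commanded when the call began, along the tool's axes at that moment; what a row does not reach only later rows make up. A row lasts 1/10 s, in which the tool goes at most 50 mm and 8.59 degrees, less where a joint would pass 70% of its speed; a pose out of reach is approached as far as the arm can. A call with a number of a shift or a turn outside -1 to 1 is refused whole. A call with a gripper value outside its range is refused whole. The fingers move at their own pace and stop on an object; "squeeze" is the grip in N (left out, the last holds). Time passes only in rows, so rows that repeat a pose let the fingers close. It gives the time, the measured TCP pose, the force, the opening and the grip force at its end, in the units of the state.
- robot.get_obs(): the state, without advancing time (a new reading comes with each control period).
- robot.camera(name): name is "side" or "top"; returns a dict with "image" (480x640x3 uint8, red, green, blue), "intrinsics" (3x3 intrinsics, pixels), "dist_coeffs" ([k1, k2, p1, p2, k3] as OpenCV has them; the pictures are not rectified), "extrinsics" (4x4, takes a point from world to camera coordinates). Camera axes: x right, y up, looking along -z (the intrinsics and any distortion apply to the point x, -y, -z); pixel columns grow to the right and rows downward; lengths in m; the calibration is good to about 2 mm. A picture is of the moment at which its call begins. There is no depth.
- robot.hand_in(): hands the job in; it is judged then, once.
The state is a dict: "time": time; "q": joint angles; "joint_velocities": joint speeds; "joint_torque": joint torques, N m; "position": TCP position; "tool_rot": TCP orientation; "ft_force": force on the tool from outside, world axes, zero at the start; "moment": the same for the moment, N m; "grip_width": finger opening in m; "grip_force": force on a finger pad.
Only numpy, scipy, OpenCV 4.12 (cv2) and the standard library are available. Lean on these libraries where they do the work, as an engineer would, in place of code of your own. Each camera call takes 0.05 s, during which the arm holds its last target. There are 200 camera calls.

## Task

Pick the large spacer collar (the wide ring with the big hole) out of the three-compartment parts bin and slide it down over the upright spindle of the arbor stand until it lies flat on the round flange, then let go. Leave the solid disc and the small ring where they lie in the bin.

Things in the scene. Friction and masses are not known exactly. Their poses are not given: they have to be found in the camera images.
- collar: Large spacer collar: plain aluminium ring, 56 mm outside, hole 34 mm right through, 36 mm high, 0.08 to 0.17 kg, flat in one of the bin's three compartments (which one varies). Origin: centre of its underside; z up, its axis; at the start its x runs along its compartment's length, where there is room for a finger at both ends (not at the sides). It starts within 10 mm of the compartment's middle.
- disc: Solid aluminium disc without a hole, 56 mm in diameter, 36 mm high, flat in another compartment; stays there. Origin: centre of its underside, z up. The plywood bin is fixed on the bench (z = 0): 156 x 258 mm outside, walls and floor 6 mm thick, walls 36 mm high over the bench; its three open compartments lie side by side, each 144 mm long and 78 mm wide inside.
- small_ring: Small plain aluminium ring, 36 mm outside, hole 20 mm, 36 mm high, flat in the remaining compartment of the bin; stays there. Origin: centre of its underside, z up.
- spindle_seat (a point): Arbor stand, fixed: grey plate 120 x 120 x 12 mm, on it a round steel flange 80 mm in diameter, 6 mm thick, and in its middle an upright steel spindle, 14 mm thick, rising 45 mm above the flange (tip tapered). The point is on the spindle's axis at the flange's upper face, 18 mm above the bench; z up, x and y along the plate's edges. A centred collar has 10 mm of play all round.
Not all that is in view belongs to the job. Leave any pink look-alike of the collar alone.

How it is judged:
By the outcome, as a careful person would: the job done as asked, in the order asked, and still so for the second after the job is handed in, with the robot touching nothing.
It also fails if it takes over 38 s, if anything falls off the work surface, if the arm or the gripper's body presses on something with over 40 N, if the wrist force passes 120 N, or if a joint passes its speed limit or range.

## Working session

There is one attempt and no reset: what is moved stays moved. The work goes in short steps, Python scripts to look and compute and a tool call to move; the robot and the scene stay as the last step left them, time stands still between calls to the robot, and variables do not carry over. Pictures are saved under pics/ and viewed, at most 10 in all, crops included, and the job is handed in when it is done.

Besides the shell and the picture viewer there is one more tool, called by a JSON object that holds its "fn" and its "kwargs", one argument or row to a line. move_arm: Moves the arm, as the interface text tells. Shifts and turns lie within -1 to 1; 1 stands for 100 mm of shift or 90 degrees of turn. Its arguments: {"type":"object","properties":{"moves":{"type":"string"},"squeeze":{"type":"number"}},"required":["moves"]}

```bash
mkdir -p pics
cat > h.py <<'E'
import numpy as np, cv2
from rig import robot
def shot(n,f=None):
    c=robot.camera(n)
    if f: cv2.imwrite(f,c["image"][:,:,::-1])
    return c
def ray(c,uv):
    K=np.array(c["intrinsics"],float);D=np.array(c["dist_coeffs"],float);E=np.array(c["extrinsics"],float)
    p=cv2.undistortPoints(np.array(uv,float).reshape(-1,1,2),K,D).reshape(-1,2)
    d=np.c_[p[:,0],-p[:,1],-np.ones(len(p))]@E[:3,:3]
    return -E[:3,:3].T@E[:3,3],d
def onz(c,uv,z):
    o,d=ray(c,uv); return o+d*((z-o[2])/d[:,2])[:,None]
def proj(c,P):
    K=np.array(c["intrinsics"],float);D=np.array(c["dist_coeffs"],float);E=np.array(c["extrinsics"],float)
    q=np.atleast_2d(P)@E[:3,:3].T+E[:3,3]; q=q*[1,-1,-1]
    return cv2.projectPoints(q,np.zeros(3),np.zeros(3),K,D)[0].reshape(-1,2)
E
python3 - <<'E'
from h import *
for n in("top","side"):
    c=shot(n,f"pics/{n}0.png"); print(n,onz(c,[[320,240]],0),ray(c,[[320,240]])[0])
print(robot.get_obs())
E
```

```text
top [[0.510517   0.07180259 0.        ]] [0.38859109 0.11181368 0.89569567]
side [[0.51585598 0.05007476 0.        ]] [0.09964604 0.69157457 0.58042721]
{'time': 0.1, 'q': array([-1.29148579e+00,  5.28384654e-01,  1.43377633e+00, -3.38936313e-06,
        1.18141858e+00, -1.78480054e-01]), 'joint_velocities': array([ 0.00020038, -0.00349098, -0.0010316 ,  0.00070682, -0.00056443,
       -0.00024053]), 'joint_torque': array([-7.19170730e-04, -4.40984309e+01, -1.77150947e+01,  6.35460787e-02,
        5.34066057e-02, -4.93628238e-05]), 'position': array([ 0.27608549, -0.55999587,  0.23266175]), 'tool_rot': array([ 9.73917022e-01,  2.26902287e-01, -5.16294237e-05, -9.92117102e-04]), 'ft_force': array([-0.76240707,  0.29035713,  0.46797631]), 'moment': array([ 0.00711592,  0.01062225, -0.02891885]), 'grip_force': 0.0, 'grip_width': 0.08719859743333803}
```

View pics/top0.png

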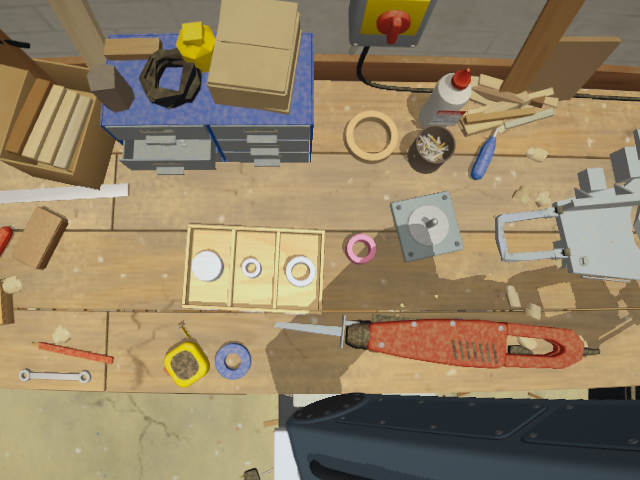

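View pics/side0.png

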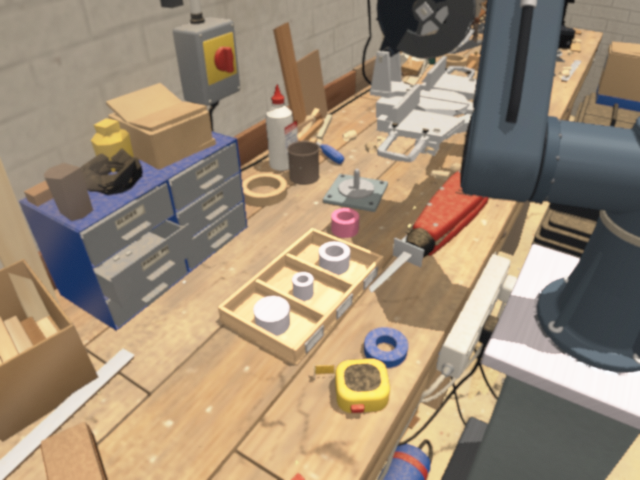

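The picture shows the following, with candidates in top-view pixels:
- Large ring in the right compartment at (300,270).
- Small ring at (251,268) and disc at (207,267).
- Pink ring at (360,249), blue ring at (233,361) and wooden ring at (371,135).

I choose (300,270): it is plain aluminium, in the bin, with a big hole. The spindle is near (430,225).

Run:
```python
from h import *
c=shot("top");im=c["image"]
hs=cv2.cvtColor(im,cv2.COLOR_RGB2HSV)
roi=np.zeros(im.shape[:2],np.uint8);roi[248:294,278:322]=1
m=((hs[...,1]<45)&(hs[...,2]>150)&(roi>0)).astype(np.uint8)
cs,_=cv2.findContours(m,cv2.RETR_CCOMP,cv2.CHAIN_APPROX_NONE)
for k in cs:
    if len(k)>20:
        e=cv2.fitEllipse(k);print(len(k),e,onz(c,[e[0]],.042),onz(c,[e[0]],.006))
# bin outer corners approx, rim z=.036
print(onz(c,[[189,226],[325,230],[323,311],[181,308],[278,232],[275,309]],.036))
# flange top plate corners
print(onz(c,[[390,204],[449,191],[464,249],[402,262]],.012))
a=cv2.resize(im[220:320,175:335],None,fx=4.9,fy=4.9,interpolation=cv2.INTER_CUBIC)
b=cv2.resize(im[185:270,385:470],None,fx=5.7,fy=5.7,interpolation=cv2.INTER_CUBIC)
o=np.zeros((560,800,3),np.uint8)
b=cv2.resize(im[180:320,270:470],None,fx=4,fy=4,interpolation=cv2.INTER_CUBIC)
cv2.imwrite("pics/crop1.png",b[:,:,::-1])
```

```text
84 ((300.3206787109375, 271.11151123046875), (29.225326538085938, 29.891559600830078), 5.053895950317383) [[0.44710561 0.10993576 0.042     ]] [[0.44957314 0.10985656 0.006     ]]
53 ((300.3190002441406, 271.0660095214844), (18.584964752197266, 19.14358139038086), 99.92951202392578) [[0.44718914 0.10993906 0.042     ]] [[0.44966019 0.10986001 0.006     ]]
[[0.5313437  0.31887713 0.036     ]
 [0.52451272 0.06400439 0.036     ]
 [0.37446562 0.06821787 0.036     ]
 [0.37883481 0.32887511 0.036     ]
 [0.52043399 0.15177533 0.036     ]
 [0.3779683  0.15606616 0.036     ]]
[[ 0.58003994 -0.06425695  0.012     ]
 [ 0.60712557 -0.18239941  0.012     ]
 [ 0.49219878 -0.20732486  0.012     ]
 [ 0.46686078 -0.08484062  0.012     ]]
```

View pics/crop1.png

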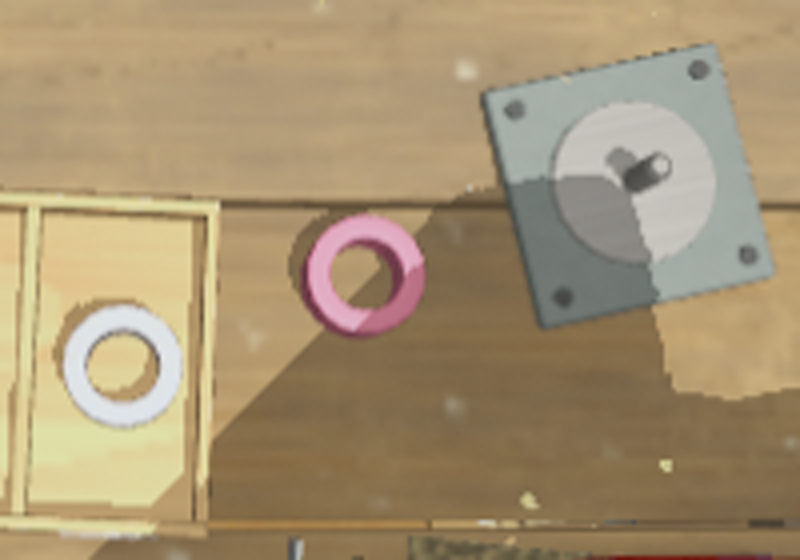

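The crop confirms a plain aluminium ring with a big hole at (300.3,271.1). The flange centre is about (428.8,225.7), the spindle tip about (434.5,221.2), and the pink ring lies between them.

Run:
```python
from h import *
c=shot("top")
print("flange",onz(c,[[428.75,225.7]],.018),"tip",onz(c,[[434.5,221.2]],.063),"plate",onz(c,[[390,204],[449,191],[464,249],[402,262]],.012).mean(0))
s=shot("side")
# predicted collar top circle & seat in side for check
t=np.linspace(0,2*np.pi,40)
im=s["image"].copy()
for x,y,z,r in((.4471,.1099,.042,.028),(.4471,.1099,.042,.017),(.5365,-.1347,.018,.04),(.5365,-.1347,.063,.004)):
    for p in proj(s,np.c_[x+r*np.cos(t),y+r*np.sin(t),0*t+z]): cv2.circle(im,(int(round(p[0])),int(round(p[1]))),0,(255,0,0),-1)
cv2.imwrite("pics/side1.png",cv2.resize(im[160:290,290:420],None,fx=4.5,fy=4.5,interpolation=cv2.INTER_NEAREST)[:,:,::-1])
```

```text
flange [[ 0.53659673 -0.13752417  0.018     ]] tip [[ 0.53743206 -0.13576389  0.063     ]] plate [ 0.53655627 -0.13470546  0.012     ]
```

View pics/side1.png

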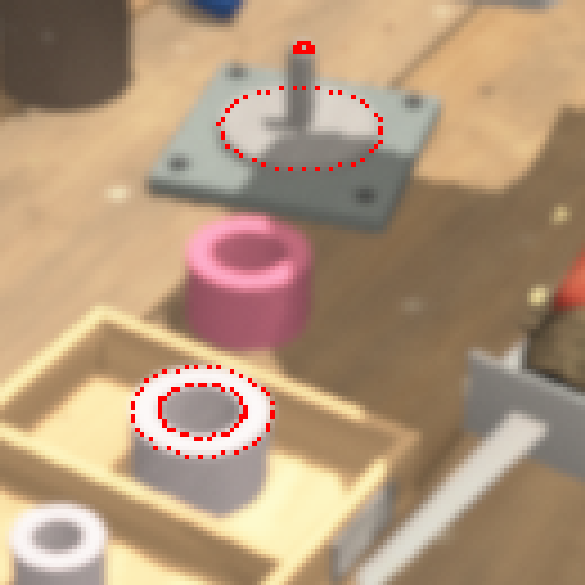

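{"fn": "move_arm", "kwargs": {
  "moves": "1 -1 0 0 0 0 0.9;1 -1 0 0 0 0 0.9;1 -1 0 0 0 0 0.9;1 -1 0 0 0 0 0.9"
}}

```text
time: 0.65
position: [0.3223, -0.4204, 0.2331]
tool_rot: [0.973, 0.229, -0.0, -0.003]
ft_force: [0.2, -0.4, 0.9]
grip_width: 0.0787
grip_force: 0.0
```

The side crop shows the overlays landing on the collar rim, flange and spindle tip, so the two views agree. Seat is about (0.537,-0.136) and collar about (0.447,0.110).

{"fn": "move_arm", "kwargs": {
  "moves": "1 -1 0 0 0 0 0.9;1 -1 0 0 0 0 0.9;1 -1 0 0 0 0 0.9;1 -1 0 0 0 0 0.9"
}}

```text
time: 1.05
position: [0.3673, -0.2881, 0.2334]
tool_rot: [0.973, 0.229, -0.0, -0.002]
ft_force: [-0.0, -1.0, -1.2]
grip_width: 0.0782
grip_force: 0.0
```

{"fn": "move_arm", "kwargs": {
  "moves": "1 -1 0 0 0 0 0.9;1 -1 0 0 0 0 0.9;1 -1 0 0 0 0 0.9;1 -1 0 0 0 0 0.9"
}}

```text
time: 1.45
position: [0.4134, -0.1557, 0.2336]
tool_rot: [0.973, 0.229, 0.0, -0.001]
ft_force: [-1.4, -0.2, 0.4]
grip_width: 0.0781
grip_force: 0.0
```

{"fn": "move_arm", "kwargs": {
  "moves": "1 -1 0 0 0 0 0.9;1 -1 0 0 0 0 0.9;1 -1 0 0 0 0 0.9;1 -1 0 0 0 0 0.9"
}}

```text
time: 1.85
position: [0.4601, -0.0229, 0.2338]
tool_rot: [0.973, 0.229, 0.001, 0.0]
ft_force: [-0.6, -0.7, -0.6]
grip_width: 0.0785
grip_force: 0.0
```

{"fn": "move_arm", "kwargs": {
  "moves": "0.45 -1 0 0 0 -0.69 0.9;0.45 -1 0 0 0 -0.69 0.9;0.45 -1 0 0 0 -0.69 0.9;0.45 -1 0 0 0 -0.69 0.9;0.45 -1 0 0 0 -0.69 0.9;0.45 -1 0 0 0 -0.69 0.9;0.45 -1 0 0 0 -0.69 0.9;0.45 -1 0 0 0 -0.69 0.9;0.45 -1 0 0 0 -0.69 0.9;0.45 -1 0 0 0 -0.69 0.9"
}}

```text
time: 2.85
position: [0.4553, 0.0831, 0.2336]
tool_rot: [0.718, 0.696, 0.0, 0.0]
ft_force: [-0.3, -0.0, -0.0]
grip_width: 0.0785
grip_force: 0.0
```

```bash
cat > d.py <<'E'
from h import *
import sys
from scipy.spatial.transform import Rotation as R
o=robot.get_obs();r=R.from_quat(o["tool_rot"]).as_matrix();t=np.array([float(v) for v in sys.argv[1:4]])
print(o["position"],"shift",(r.T@(t-o["position"])*10).round(3),"y-axis deg",np.degrees(np.arctan2(r[1,1],r[0,1])).round(2),"tilt",r[:,2].round(4),o["q"].round(2),o["time"],o["grip_width"],o["ft_force"].round(1))
E
python3 d.py .447 .110 .100
```

```text
[0.45530328 0.08309332 0.23361094] shift [ 0.267 -0.092  1.336] y-axis deg -1.81 tilt [ 7.e-04 -5.e-04 -1.e+00] [-0.06  0.31  1.83 -0.    1.01 -0.03] 2.85 0.07846559141818281 [-0.3 -0.  -0. ]
```

{"fn": "move_arm", "kwargs": {
  "moves": "0.27 -0.09 0.5 0 0 0 0.9;0.27 -0.09 1 0 0 0 0.9;0.27 -0.09 1 0 0 0 0.9;0.27 -0.09 1 0 0 0 0.9;0.27 -0.09 1 0 0 0 0.9"
}}

```text
time: 3.35
position: [0.448, 0.1114, 0.135]
tool_rot: [0.718, 0.696, 0.001, 0.001]
ft_force: [0.3, -0.3, 0.7]
grip_width: 0.0782
grip_force: 0.0
```

```bash
python3 d.py .447 .110 .023
python3 - <<'E'
from h import *
c=shot("top"); s=shot("side")
a=cv2.resize(c["image"][215:325,225:335],(400,400),interpolation=cv2.INTER_CUBIC)
b=cv2.resize(s["image"][190:300,280:390],(400,400),interpolation=cv2.INTER_CUBIC)
cv2.imwrite("pics/pre.png",np.hstack([a,b])[:,:,::-1])
E
```

```text
[0.44797819 0.11136024 0.13503172] shift [-0.014 -0.013  1.12 ] y-axis deg -1.71 tilt [ 3.3e-03 -1.0e-04 -1.0e+00] [ 0.    0.48  1.93 -0.    0.73  0.03] 3.35 0.07818249210627481 [ 0.3 -0.3  0.7]
```

View pics/pre.png

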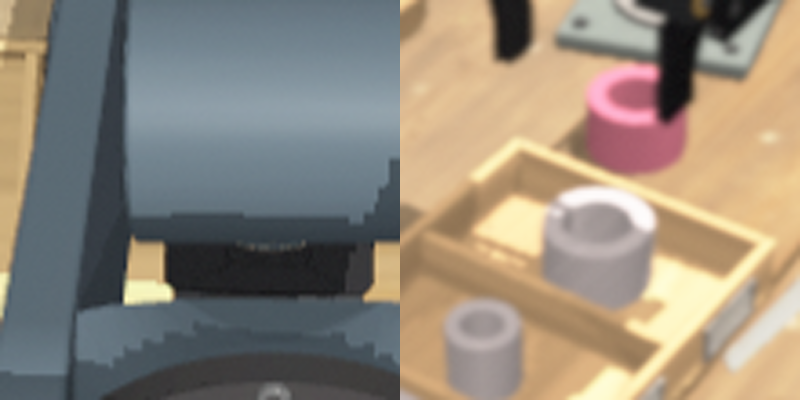

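The top view is blocked by the arm. The side crop shows the open fingers above the undisturbed collar, spanning the compartment's length.

{"fn": "move_arm", "kwargs": {
  "moves": "-0.01 -0.01 0.3 0 0 0 0.9;-0.01 -0.01 0.6 0 0 0 0.9;-0.01 -0.01 0.8 0 0 0 0.9;-0.01 -0.01 1 0 0 0 0.9;-0.01 -0.01 1 0 0 0 0.9"
}}

```text
time: 3.95
position: [0.4456, 0.1106, 0.0333]
tool_rot: [0.717, 0.697, -0.0, -0.0]
ft_force: [-1.1, -0.7, -0.2]
grip_width: 0.0781
grip_force: 0.0
```

{"fn": "move_arm", "kwargs": {
  "moves": "0 0 0.06 0 0 0 0.9;0 0 0.12 0 0 0 0.9;0 0 0.12 0 0 0 0.9;0 0 0.12 0 0 0 0.9"
}}

```text
time: 4.35
position: [0.4456, 0.1109, 0.0221]
tool_rot: [0.717, 0.697, 0.0, 0.0]
ft_force: [0.7, -0.2, -0.6]
grip_width: 0.0786
grip_force: 0.0
```

```bash
python3 d.py .447 .110 .023
python3 - <<'E'
from h import *
s=shot("side")
b=cv2.resize(s["image"][190:300,280:390],(580,580),interpolation=cv2.INTER_CUBIC)
cv2.imwrite("pics/pre2.png",b[:,:,::-1])
E
```

```text
[0.44556926 0.11088033 0.02205943] shift [-0.008  0.015 -0.009] y-axis deg -1.67 tilt [ 0.001 -0.    -1.   ] [-0.    0.71  2.   -0.    0.43  0.03] 4.35 0.07855801876799333 [ 0.7 -0.2 -0.6]
```

View pics/pre2.png

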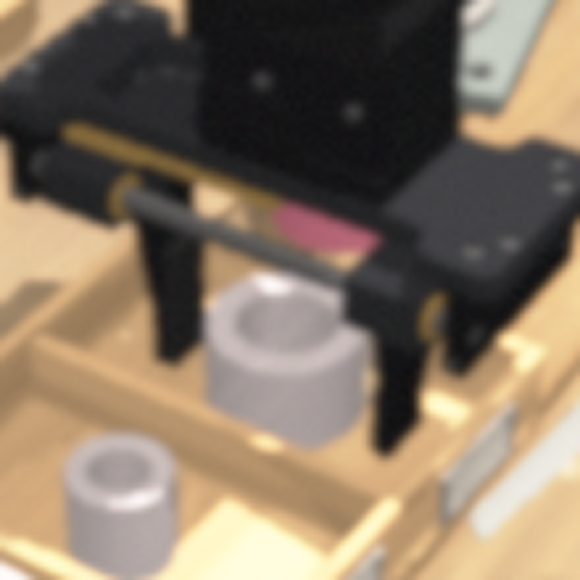

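The fingers stand in the compartment at both ends of the collar, touching nothing. I'll close and lift a little.

{"fn": "move_arm", "kwargs": {
  "moves": "0 0 0 0 0 0 0.75;0 0 0 0 0 0 0.65;0 0 0 0 0 0 0.55;0 0 0 0 0 0 0.55;0 0 0 0 0 0 0.55;0 0 0 0 0 0 0.55;0 0 0 0 0 0 0.5;0 0 0 0 0 0 0.5",
  "squeeze": 25
}}

```text
time: 5.2
position: [0.4454, 0.1109, 0.0216]
tool_rot: [0.717, 0.697, 0.0, 0.0]
ft_force: [-0.5, -0.7, 0.9]
grip_width: 0.0545
grip_force: 25.0
```

{"fn": "move_arm", "kwargs": {
  "moves": "0 0 -0.15 0 0 0 0.5;0 0 -0.35 0 0 0 0.5;0 0 -0.6 0 0 0 0.5;0 0 -0.8 0 0 0 0.5;0 0 -1 0 0 0 0.5;0 0 -1 0 0 0 0.5;0 0 -1 0 0 0 0.5"
}}

```text
time: 5.9
position: [0.4449, 0.1108, 0.1214]
tool_rot: [0.717, 0.697, 0.0, 0.0]
ft_force: [-0.2, -0.1, -2.2]
grip_width: 0.0542
grip_force: 25.0
```

```bash
python3 d.py .537 -.136 .122
python3 - <<'E'
from h import *
s=shot("side")
b=cv2.resize(s["image"][140:300,280:440],(580,580),interpolation=cv2.INTER_CUBIC)
cv2.imwrite("pics/lift.png",b[:,:,::-1])
E
```

```text
[0.44493845 0.11084295 0.12135119] shift [-2.441  0.992 -0.006] y-axis deg -1.67 tilt [ 0. -0. -1.] [-0.    0.5   1.95 -0.    0.69  0.03] 5.9 0.054152800634824416 [-0.2 -0.1 -2.2]
```

View pics/lift.png

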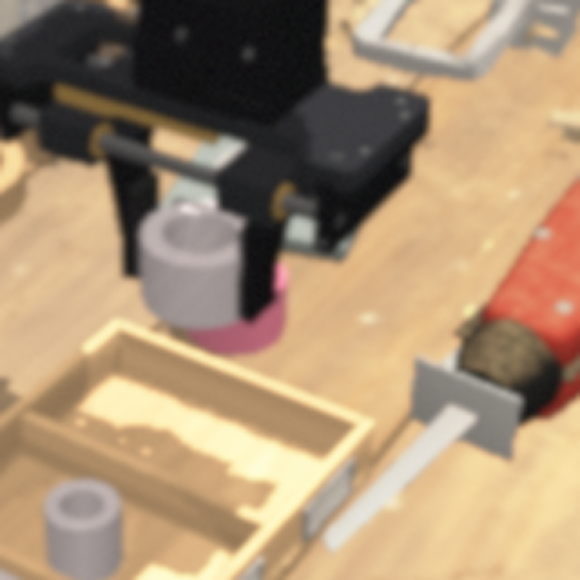

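Collar is held and the other parts are undisturbed. I'll carry it to the stand.

{"fn": "move_arm", "kwargs": {
  "moves": "-0.4 0.2 0 0 0 0 0.5;-0.8 0.4 0 0 0 0 0.5;-1 0.5 0 0 0 0 0.5"
}}

```text
time: 6.25
position: [0.4938, 0.0069, 0.1203]
tool_rot: [0.718, 0.696, -0.0, 0.0]
ft_force: [0.7, -0.0, -1.9]
grip_width: 0.0544
grip_force: 25.0
```

{"fn": "move_arm", "kwargs": {
  "moves": "-0.4 0.2 0 0 0 0 0.5;-0.8 0.4 0 0 0 0 0.5;-1 0.4 0 0 0 0 0.5"
}}

```text
time: 6.55
position: [0.5323, -0.0956, 0.1202]
tool_rot: [0.718, 0.696, 0.0, 0.002]
ft_force: [0.4, 0.1, -1.3]
grip_width: 0.0543
grip_force: 25.0
```

{"fn": "move_arm", "kwargs": {
  "moves": "-0.25 0.05 0 0 0 0 0.5;-0.44 0.09 0 0 0 0 0.5;-0.44 0.09 0 0 0 0 0.5;-0.44 0.09 0 0 0 0 0.5;-0.44 0.09 0 0 0 0 0.5"
}}

```text
time: 7.05
position: [0.5362, -0.1345, 0.121]
tool_rot: [0.717, 0.697, -0.0, -0.001]
ft_force: [-0.8, -0.6, -1.0]
grip_width: 0.0545
grip_force: 25.0
```

```bash
python3 d.py .537 -.136 .034
python3 - <<'E'
from h import *
s=shot("side");im=s["image"].copy();p=robot.get_obs()["position"]
c=proj(s,[p]).ravel();print(c)
t=np.linspace(0,2*np.pi,60)
for z,r in((.121+.0205,.028),(.121+.0205,.017)):   # collar top: z_tcp(.0216)->.042
    for q in proj(s,np.c_[p[0]+r*np.cos(t),p[1]+r*np.sin(t),0*t+p[2]+.0204]): im[int(round(q[1])),int(round(q[0]))]=(255,0,0)
x,y=int(c[0])-60,int(c[1])-50
b=cv2.resize(im[y:y+120,x:x+120],(580,580),interpolation=cv2.INTER_NEAREST)
cv2.imwrite("pics/over.png",b[:,:,::-1])
E
```

```text
[ 0.53619765 -0.1345471   0.12102587] shift [-0.015  0.01   0.87 ] y-axis deg -1.63 tilt [-0.0019  0.0013 -1.    ] [-0.45  0.59  1.71  0.    0.84 -0.42] 7.05 0.054549801412471115 [-0.8 -0.6 -1. ]
[357.69033815 146.02981546]
```

View pics/over.png

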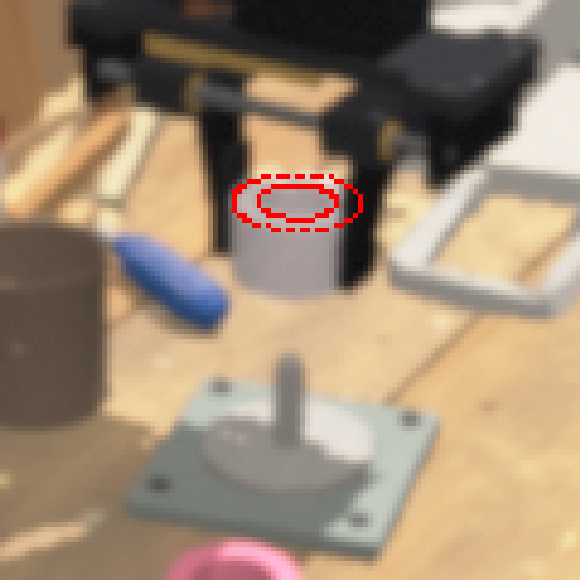

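Collar matches its predicted outline above the spindle, so I'll lower it: first past the spindle tip, then down to the flange.

{"fn": "move_arm", "kwargs": {
  "moves": "-0.01 0.01 0.15 0 0 0 0.5;-0.01 0.01 0.3 0 0 0 0.5;-0.01 0.01 0.45 0 0 0 0.5;-0.01 0.01 0.55 0 0 0 0.5;-0.01 0.01 0.65 0 0 0 0.5;-0.01 0.01 0.75 0 0 0 0.5;-0.01 0.01 0.8 0 0 0 0.5;-0.01 0.01 0.84 0 0 0 0.5;-0.01 0.01 0.84 0 0 0 0.5;-0.01 0.01 0.84 0 0 0 0.5"
}}

```text
time: 8.1
position: [0.5382, -0.1371, 0.0378]
tool_rot: [0.717, 0.697, 0.0, 0.0]
ft_force: [-1.1, -0.5, 0.0]
grip_width: 0.0545
grip_force: 25.0
```

{"fn": "move_arm", "kwargs": {
  "moves": "0 0 0.01 0 0 0 0.5;0 0 0.02 0 0 0 0.5;0 0 0.03 0 0 0 0.5;0 0 0.03 0 0 0 0.5;0 0 0.03 0 0 0 0.5"
}}

```text
time: 8.6
position: [0.538, -0.1369, 0.0346]
tool_rot: [0.717, 0.697, 0.0, 0.0]
ft_force: [-0.1, -0.8, -1.2]
grip_width: 0.0544
grip_force: 25.0
```

```bash
python3 d.py .537 -.136 .034
```

```text
[ 0.53802394 -0.13693997  0.03457647] shift [ 0.009 -0.011  0.006] y-axis deg -1.67 tilt [ 0. -0. -1.] [-0.45  0.74  1.75  0.    0.66 -0.42] 8.6 0.0544334721813478 [-0.1 -0.8 -1.2]
```

{"fn": "move_arm", "kwargs": {
  "moves": "0 0 0.01 0 0 0 0.5;0 0 0.01 0 0 0 0.5;0 0 0.02 0 0 0 0.5;0 0 0.02 0 0 0 0.5;0 0 0.02 0 0 0 0.5"
}}

```text
time: 9.1
position: [0.5382, -0.137, 0.0336]
tool_rot: [0.717, 0.697, 0.0, 0.0]
ft_force: [-0.8, 0.0, 6.8]
grip_width: 0.0542
grip_force: 25.0
```

Contact with the flange: the force rose to about 7 N. I'll release, then rise.

{"fn": "move_arm", "kwargs": {
  "moves": "0 0 0 0 0 0 0.68;0 0 0 0 0 0 0.72;0 0 0 0 0 0 0.8;0 0 0 0 0 0 0.85;0 0 0 0 0 0 0.9;0 0 0 0 0 0 0.9;0 0 0 0 0 0 0.9"
}}

```text
time: 9.8
position: [0.538, -0.1369, 0.0325]
tool_rot: [0.717, 0.697, -0.0, -0.0]
ft_force: [-0.2, -0.1, 0.5]
grip_width: 0.0777
grip_force: 0.0
```

{"fn": "move_arm", "kwargs": {
  "moves": "0 0 -0.1 0 0 0 0.9;0 0 -0.3 0 0 0 0.9;0 0 -0.5 0 0 0 0.9;0 0 -0.7 0 0 0 0.9;0 0 -1 0 0 0 0.9;0 0 -1 0 0 0 0.9;0 0 -1 0 0 0 0.9;0 0 -1 0 0 0 0.9"
}}

```text
time: 10.6
position: [0.5373, -0.1366, 0.1321]
tool_rot: [0.717, 0.697, -0.0, -0.001]
ft_force: [-0.1, -1.1, 0.1]
grip_width: 0.0783
grip_force: 0.0
```

```bash
python3 d.py .537 -.136 .034
python3 - <<'E'
from h import *
s=shot("side")
cv2.imwrite("pics/end.png",cv2.resize(s["image"][150:340,210:420],(630,570),interpolation=cv2.INTER_CUBIC)[:,:,::-1])
E
```

```text
[ 0.53733774 -0.13662406  0.13211192] shift [ 0.006 -0.002  0.981] y-axis deg -1.67 tilt [-1.3e-03  6.0e-04 -1.0e+00] [-0.45  0.57  1.7  -0.    0.87 -0.42] 10.6 0.07829879914160312 [-0.1 -1.1  0.1]
```

View pics/end.png

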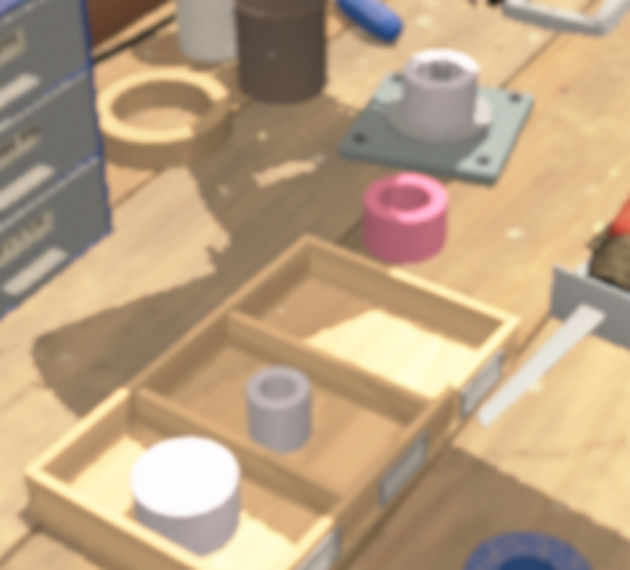

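The collar lies flat on the flange with the spindle in its hole at crop (440,70). The disc, small ring and pink ring are untouched, and the gripper is clear.

```bash
python3 -c "
from rig import robot
print(robot.hand_in())"
```

```text
the job is handed in; nothing more can be done
None
```

The large collar is over the spindle, lying flat on the flange and released; the disc, small ring and pink look-alike were left untouched, and the job was handed in at about 10.7 s of the 38 s allowed.

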